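# Seat the ring post in the watch-box lid by feel

## Task

Take the brass ring post out of the wooden block and fit it to the black watch box: its pin belongs in an unmarked blind hole somewhere along the lengthwise centre line of the sunken panel in the lid. Set the pin tip lightly on the panel near one end, slide it along that line until it drops into the hole, then push the post fully home, upright with its flange flat on the panel, and let go. Press only gently, as the lid marks easily, and leave the bowl, dropper bottle and shoehorn where they are.

Things in the scene. Friction and masses are not known exactly. Their poses are not given: they have to be found in the camera images.
- ring_post: Brass ring post, 89 mm tall, 90 to 180 g. Origin: centre of the underside of its round flange (34 mm wide, 6 mm thick); z up. Square stem 18 x 18 mm (grip here) from 6 to 48 mm above the origin, sides facing its x and y axes; slim cone above, to 73 mm; below, a steel pin 10 mm across. At the start it stands in the wooden block, pin loosely in the block's hole, flange on the block's top.
- pin_tip (a point): The end of the ring post's pin, on its axis, 16 mm below the flange's underside. The pin has a bullet nose: the last 5 mm taper from 10 to 5 mm across.
- valet_block: Fixed wooden block 80 x 80 x 30 mm in which the post is parked; origin at the centre of its underside, top 30 mm above it, a 16 mm hole 22 mm deep at its middle.
- watch_box: Fixed, shut black hard-plastic watch box, 120 mm (its x) by 270 mm (its y), 73 mm tall; origin: centre of its underside, z up. Rigid; pushing it with more than 30 N marks it and fails the job.
- panel_mid (a point): Middle of the flat sunken panel in the box's lid, on its surface, 70 mm above the box's underside; axes as the box's. Panel 52 mm (x) by 162 mm (y), 3 mm below the rim. Its one blind hole, 12 mm wide, 20 mm deep, mouth bevelled 1 mm, black like the panel, is centred on the line x = 0, anywhere from y = -25 to 25 mm, elsewhere each time.
- bowl: Turquoise ceramic bowl, 120 mm across, 50 mm tall, loose bystander; origin at the centre of its underside.
- dropper_bottle: Empty amber glass dropper bottle, 36 mm across, 103 mm tall, light and easily tipped, loose bystander; origin at the centre of its underside.
- shoehorn: Stainless steel shoehorn, 193 mm long (its x), 45 mm wide, lying flat, loose bystander; origin near its middle on the underside.
Things that resemble listed ones, but are neither listed nor needed, are in the scene too. Leave any green or pink look-alike of the ring_post alone.

How it is judged:
By the outcome, as a careful person would: the job done as asked, in the order asked, and still so for the second after the job is handed in, with the robot touching nothing.
It also fails if it takes over 64 s, if anything falls off the work surface, if the arm or the gripper's body presses on something with over 40 N, if the wrist force passes 120 N, or if a joint passes its speed limit or range.

## Robot

A 7-joint arm with a two-finger parallel gripper is mounted at the origin on the work surface. World frame = base frame: x ahead of the robot, y to its left, z up, the work surface at z = 0. Lengths are in m, angles in degrees, forces in N, time in s.
With the tool pointing down it reaches from about 0.425 to 0.95 m from the base axis. Payload 16.7 kg.
Tool frame: the origin (TCP) lies midway between the tips of the shut fingers; the grasp point (between the pads) lies 19 mm behind it; z points along the fingers, x is the direction in which the jaws open and shut, and the axes are right-handed (so a half turn about z gives the same grasp; the last joint's range is limited). The gripper opens to 94 mm and grips with 3 to 60 N. Pads are 16 mm wide; open, the fingers measure 119 mm over their backs; the gripper's body (75 mm by 177 mm) begins 78 mm behind the grasp point.
Start: joints at [59.502, 24.414, 4.234, 92.017, -1.954, 63.644, -3.845], TCP at [0.252, -0.626, 0.205] pointing down, gripper open.
Joint ranges: [-163.25, 163.25], [-28.42, 122.38], [-70.27, 78.77], [12.13, 141.07], [-58.53, 238.53], [9.26, 117.41], [-156.51, 156.51]. Speed limits (degrees/s): [108.29, 108.29, 136.94, 136.94, 172.46, 172.46, 172.46].

## Interface

Orientations are given as [roll, pitch, yaw] about the fixed x, y, z axes, in that order (R = Rz(yaw) Ry(pitch) Rx(roll)).
In Python, from workcell import r gives the robot as it stands. The module is installed in compiled form; this text tells all that it offers.
- The arm moves only by the tool play_rows, never from a script. Its argument "motion" is text: rows parted by semicolons, each of 4 numbers parted by spaces: the shift along the tool's x, y, z in cm, then the turn about the tool's z in rad. In form: tx ty tz twist; .... A call has 1 to 20 rows; each row shifts and turns the commanded pose from where the row before left it, along the tool's axes as they then stand; what a row does not reach is not made up. A row lasts 1/8 s, in which the tool goes at most 62.5 mm and 10.7 degrees, less where a joint would pass 70% of its speed; a pose out of reach is approached as far as the arm can. A call with a gripper value outside its range is refused whole. "hand" is the opening, from -1 (shut) to 1 (fully open), so that 0 is half open, set as the call begins (left out, the last holds). The fingers move at their own pace and stop on an object; the grip force is fixed at half the most. Time passes only in rows, so rows that do not move let the fingers close. It gives the time, the measured TCP pose, the force and the opening at its end, in the units of the state.
- r.observe(): the state, without advancing time (a new reading comes with each control period).
- r.get_image(name): name is "scene" or "top" or "wrist"; returns the picture (384x512x3 uint8, blue, green, red); there is no depth.
- r.calibration(name): a dict with "K" (3x3 intrinsics, pixels), "origin" and "orientation" of the camera in the world. Camera axes: x right, y up, looking along -z (the intrinsics and any distortion apply to the point x, -y, -z); pixel columns grow to the right and rows downward; lengths in m; the calibration is good to about 2 mm. A picture is of the moment at which its call begins: read the wrist's pose just before it. calibration takes no time and is no camera call; for the wrist camera it gives the pose at the moment of the call.
- r.finish_job(): hands the job in, once; it reports no verdict.
The state is a dict: "clock": time; "q": joint angles; "qvel": joint speeds; "joint_efforts": joint torques, N m; "tcp_pos": TCP position; "orientation": TCP orientation; "contact_force": force on the tool from outside, world axes, zero at the start; "torque": the same for the moment, N m; "grip_width": opening from 0.0 (shut) to 1.0 (fully open).
Only numpy, scipy, OpenCV 4.12 (cv2) and the standard library are available. Lean on these libraries where they do the work, as an engineer would, in place of code of your own. Each camera call takes 0.05 s, during which the arm holds its last target. There are 200 camera calls.

## Working session

There is one attempt and no reset: what is moved stays moved. The work goes in short steps, Python scripts to look and compute and a tool call to move; the robot and the scene stay as the last step left them, time stands still between calls to the robot, and variables do not carry over. Pictures are saved under pics/ and viewed, about 8 in all and at most 12, crops included, and the job is handed in when it is done.

Besides the shell and the picture viewer there is one more tool, called after ">>>" as name(argument=value, ...) on one line, values as JSON. play_rows: Moves the arm, as the interface text tells. Its arguments: {"type":"object","properties":{"motion":{"type":"string"},"hand":{"type":"number"}},"required":["motion"]}

```bash
mkdir -p pics; python3 - <<'E'
from workcell import r
import cv2,numpy as np
s=r.observe();print(s)
a=r.get_image("scene");b=r.get_image("top")
cv2.imwrite("pics/scene0.png",a);cv2.imwrite("pics/top0.png",b)
for n in("scene","top","wrist"):print(n,r.calibration(n))
E
```

```text
{'clock': 0.0, 'q': array([59.50162814, 24.44872043,  4.231412  , 92.04975507, -1.95527126,
       63.64480918, -3.84420626]), 'qvel': array([-0.03583749, -0.00697204, -0.0018388 ,  0.00630982, -0.01316481,
       -0.03259004, -0.02753716]), 'joint_efforts': array([ 3.76787202e-04, -9.35812068e+01,  3.66661951e+00, -4.54191041e+01,
       -4.88105428e-02,  2.01398344e-02,  1.62731171e-04]), 'tcp_pos': array([ 0.25194541, -0.62576129,  0.20480563]), 'orientation': array([ 1.79996150e+02,  7.10287229e-02, -6.80694825e+01]), 'contact_force': array([-0.29768309,  0.34962017,  0.21292649]), 'torque': array([ 0.00028774,  0.02198302, -0.04502388]), 'grip_width': 0.9982660316757984}
scene {'K': array([[488.52898513,   0.        , 249.62894802],
       [  0.        , 488.52898513, 184.94470866],
       [  0.        ,   0.        ,   1.        ]]), 'origin': array([ 1.09170425, -0.32852061,  0.85732941]), 'orientation': array([34.92328987, -0.08136358, 65.81691618])}
top {'K': array([[469.34391216,   0.        , 253.64269878],
       [  0.        , 469.34391216, 194.68487821],
       [  0.        ,   0.        ,   1.        ]]), 'origin': array([ 0.46762203, -0.10111461,  1.1433639 ]), 'orientation': array([ 5.19529786e+00,  5.15200540e-02, -8.90394102e+01])}
wrist {'K': array([[264.75357987,   0.        , 256.81453181],
       [  0.        , 264.75357987, 194.88435252],
       [  0.        ,   0.        ,   1.        ]]), 'origin': array([ 0.32094616, -0.59687666,  0.38316949]), 'orientation': array([-1.46213475e+01,  5.19052406e-02, -6.81011192e+01])}
```

View pics/scene0.png

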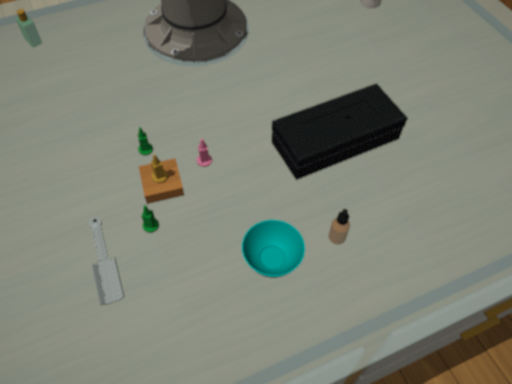

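View pics/top0.png

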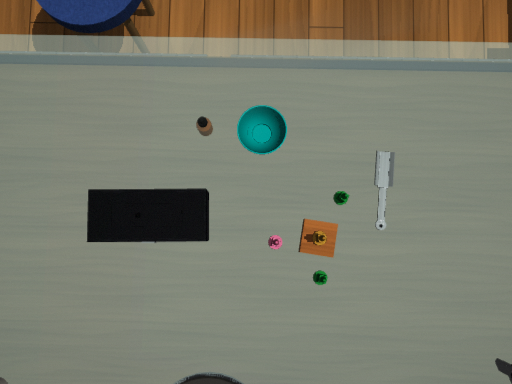

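The brass post stands in the orange block (scene 157,168; top 320,238). Look-alikes are green (top 341,198 and 320,277) and pink (275,242). The block holds only the brass-coloured one. The box is at top (148,215), the bowl at (262,130), the bottle at (204,126) and the shoehorn at (383,190). Next I measure these and enlarge the lid and post.

```bash
cat >h.py <<'E'
from workcell import r
import cv2,numpy as np
from scipy.spatial.transform import Rotation as Ro
def ray(c,u,v):
    K=c["K"];d=np.array([(u-K[0,2])/K[0,0],-(v-K[1,2])/K[1,1],-1.])
    return c["origin"],Ro.from_euler("xyz",c["orientation"],degrees=True).as_matrix()@d
def onz(c,u,v,z):
    o,d=ray(c,u,v);return o+d*(z-o[2])/d[2]
def proj(c,p):
    q=Ro.from_euler("xyz",c["orientation"],degrees=True).as_matrix().T@(np.asarray(p)-c["origin"])
    K=c["K"];return np.array([K[0,2]+K[0,0]*q[0]/-q[2],K[1,2]-K[1,1]*q[1]/-q[2]])
def biggest(m):
    cs,_=cv2.findContours(m.astype(np.uint8)*255,cv2.RETR_EXTERNAL,cv2.CHAIN_APPROX_NONE)
    return max(cs,key=cv2.contourArea)
def rect(c,cnt,z):
    P=np.array([onz(c,u,v,z)[:2] for u,v in cnt[:,0].astype(float)],np.float32)
    return cv2.minAreaRect(P*1000)
E
python3 - <<'E'
from h import *
b=cv2.imread("pics/top0.png");c=r.calibration("top")
hsv=cv2.cvtColor(b,cv2.COLOR_BGR2HSV)
m=(hsv[...,2]<45);m[:150]=0;m[260:]=0;m[:,260:]=0
k=biggest(m);print("box@73",rect(c,k,.073),cv2.boundingRect(k))
m=(hsv[...,0]<20)&(hsv[...,1]>110)&(hsv[...,2]>60);m[:210]=0;m[265:]=0
k=biggest(m);print("block@30",rect(c,k,.03),cv2.boundingRect(k))
for n,u,v,z in[("bowl",262,130,.05),("bottle",202,122,.103),("horn1",376,150,0),("horn2",381,226,0),("g1",341,198,.03),("g2",320,277,.03),("pink",275,242,.03),("posttip",321,238,.1)]:print(n,onz(c,u,v,z).round(3))
A=cv2.resize(b[180:290,80:220],None,fx=4,fy=4,interpolation=cv2.INTER_CUBIC)[:240]
A=np.clip(A.astype(float)*4,0,255).astype(np.uint8)
B=cv2.resize(b[190:290,265:365],None,fx=5,fy=5,interpolation=cv2.INTER_CUBIC)
s=cv2.imread("pics/scene0.png");C=cv2.resize(s[80:180,265:410],None,fx=4,fy=4,interpolation=cv2.INTER_CUBIC)
C=np.clip(C.astype(float)*4,0,255).astype(np.uint8)
B=cv2.resize(B,(240,240));T=np.hstack([A,B]);Z=np.zeros((240+C.shape[0]//1,800,3),np.uint8);Z[:240,:T.shape[1]]=T[:,:800];
Z=Z[:600];Z[240:,:C.shape[1]]=C[:360];cv2.imwrite("pics/crop1.png",Z[:600])
E
```

```text
box@73 ((514.4686889648438, 142.16098022460938), (118.65225219726562, 274.8825988769531), 1.5512669086456299) (87, 189, 122, 53)
block@30 ((469.90228271484375, -252.51722717285156), (80.88983154296875, 79.97248077392578), 81.88644409179688) (299, 219, 39, 38)
bowl [ 0.721 -0.116  0.05 ]
bottle [0.725 0.021 0.103]
horn1 [ 0.687 -0.398  0.   ]
horn2 [ 0.5   -0.409  0.   ]
g1 [ 0.564 -0.306  0.03 ]
g2 [ 0.378 -0.257  0.03 ]
pink [ 0.458 -0.151  0.03 ]
posttip [ 0.469 -0.249  0.1  ]
```

View pics/crop1.png

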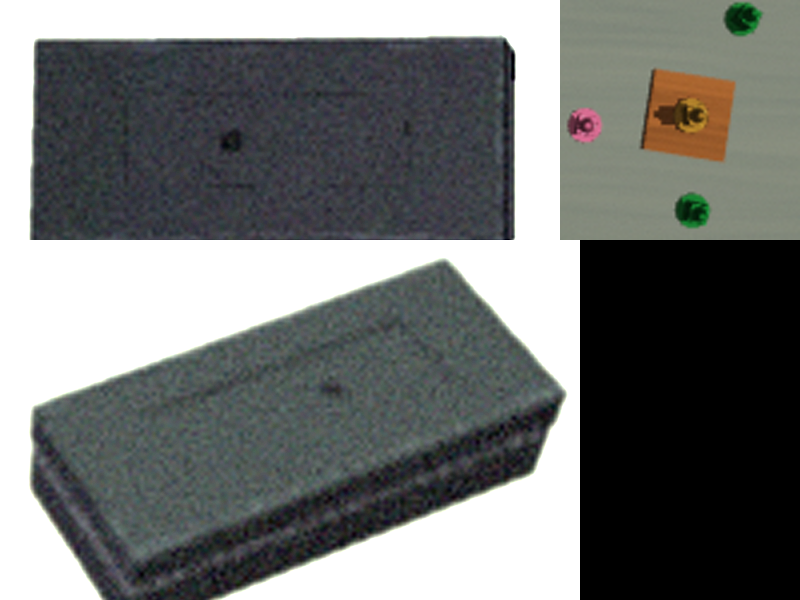

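The lid crop shows a dark spot at top pixel ≈ (137.8, 215.2), most likely the hole. The brass post in the block at top (320,238) is the target: only it is brass, and only it stands in the block. I'm moving above it for a close look.

>>> play_rows(motion="-1.9 -2.44 0 0;-1.9 -2.44 0 0;-1.9 -2.44 0 0;-1.9 -2.44 0 0;-1.9 -2.44 0 0;-1.9 -2.44 0 0;-1.9 -2.44 0 0;-1.9 -2.44 0 0;-1.9 -2.44 0 0;-1.9 -2.44 0 0;-1.9 -2.44 0 0;-1.9 -2.44 0 0;-1.9 -2.44 0 0;-1.9 -2.44 0 0;0 0 0 0;0 0 0 0", hand=1)

```text
clock: 2.1
tcp_pos: [0.4692, -0.2523, 0.2053]
orientation: [180.0, 0.0, -68.1]
contact_force: [0.9, 0.3, -0.1]
grip_width: 0.998
```

```bash
python3 - <<'E'
from h import *
s=r.observe();print(s["clock"],s["tcp_pos"],s["orientation"])
c=r.calibration("wrist");w=r.get_image("wrist");np.save("cw1.npy",c,allow_pickle=True);cv2.imwrite("pics/w1.png",w)
print(c)
p=proj(c,[.47,-.25,.06]).astype(int);print(p)
x0=max(0,p[0]-80);y0=max(0,p[1]-70);k=cv2.resize(w[y0:y0+140,x0:x0+160],None,fx=4,fy=4,interpolation=cv2.INTER_CUBIC);print(x0,y0)
cv2.imwrite("pics/w1c.png",k)
t=r.calibration("top");print("hole",onz(t,137.8,215.2,.07))
for u,v in[(88.75,190),(205.5,189.5),(205.5,240),(88,241)]:print(onz(t,u,v,.073))
E
```

```text
2.1 [ 0.46917101 -0.25227593  0.2052862 ] [ 1.79969935e+02  1.17058156e-02 -6.80883637e+01]
{'K': array([[264.75357987,   0.        , 256.81453181],
       [  0.        , 264.75357987, 194.88435252],
       [  0.        ,   0.        ,   1.        ]]), 'origin': array([ 0.53820507, -0.223187  ,  0.38359285]), 'orientation': array([-1.46436967e+01, -4.35092383e-03, -6.81181197e+01])}
[256 186]
176 116
hole [0.5136443  0.16568436 0.07      ]
[0.56939141 0.27966871 0.073     ]
[0.57500677 0.0120301  0.073     ]
[0.45980489 0.00902793 0.073     ]
[0.45307179 0.27571816 0.073     ]
```

View pics/w1c.png

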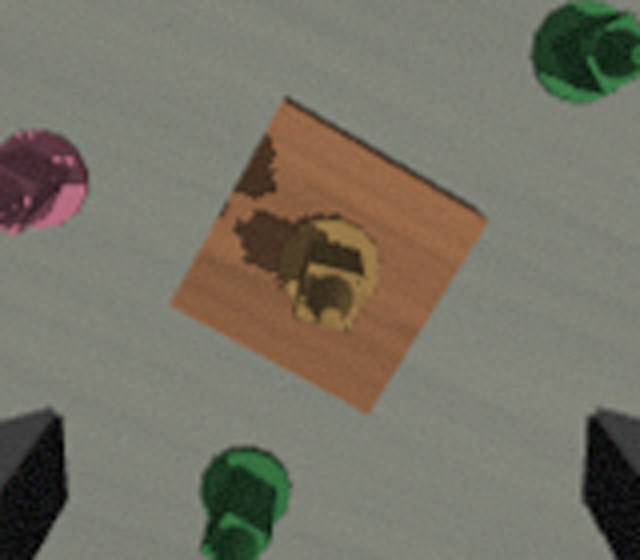

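The crop shows the brass post in the block. Its stem is turned about 13–17° clockwise from the image x axis, which is tool x. The shaded side face is near crop (335,255), the stem top near (330,300) and the flange centre near (335,265). One more enlargement will give the stem edges.

```bash
python3 - <<'E'
from h import *
w=cv2.imread("pics/w1.png")
x0,y0=240,164
k=cv2.resize(w[y0:y0+40,x0:x0+40],None,fx=15,fy=15,interpolation=cv2.INTER_CUBIC)
k=np.clip(k.astype(float)*1.6,0,255).astype(np.uint8)
cv2.imwrite("pics/w1d.png",k)
E
```

```text
(no output)
```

View pics/w1d.png

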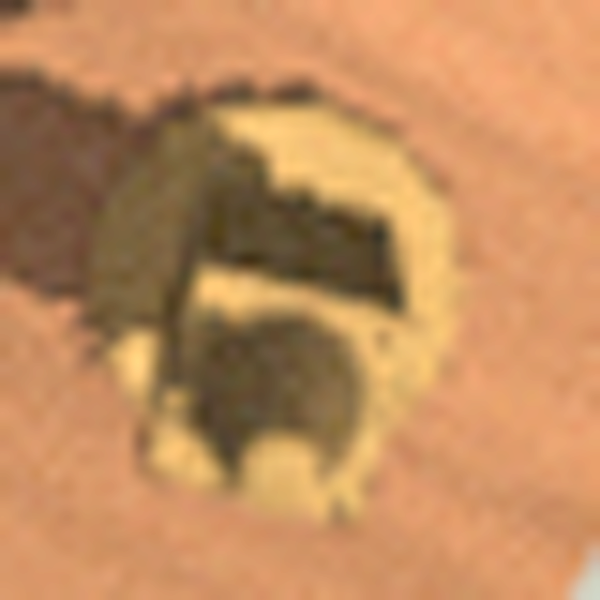

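```bash
python3 - <<'E'
from h import *
c=np.load("cw1.npy",allow_pickle=True).item()
P=np.array([onz(c,240+(a+.5)/15-.5,164+(b+.5)/15-.5,.078)[:2] for a,b in[(198,262),(402,308),(345,520),(150,478)]])
print(P,P.mean(0))
for i in range(4):
    d=P[(i+1)%4]-P[i];print(np.hypot(*d),np.degrees(np.arctan2(d[1],d[0])))
# flange centre from outline: left,right,top,  at z .036
F=[onz(c,240+a/15-.47,164+b/15-.47,.036)[:2] for a,b in[(90,250),(460,270),(300,95)]];print(F,np.mean(F[:2],0))
d=P.mean(0)-np.array([.46917,-.25228]);yaw=np.radians(-68.09)
tx=np.array([np.cos(yaw),np.sin(yaw)]);ty=np.array([np.sin(yaw),-np.cos(yaw)]);print("tool shift mm",d@tx*1e3,d@ty*1e3)
E
```

```text
[[ 0.47799871 -0.24221671]
 [ 0.48055121 -0.25847596]
 [ 0.46286132 -0.26084875]
 [ 0.46028746 -0.24514039]] [ 0.47042468 -0.25167045]
0.016458385788856077 -81.07809056783333
0.017848314511019297 -172.36038597102512
0.015917830608679837 99.30541716761893
0.017950947225008507 9.373537059106885
[array([ 0.46715156, -0.23548686]), array([ 0.47776804, -0.26680332]), array([ 0.48705397, -0.24763448])] [ 0.4724598  -0.25114509]
tool shift mm -0.09733964416111153 -1.39150504180992
```

>>> play_rows(motion="0 -0.14 1 0.115;0 0 1.2 0.114;0 0 1.4 0;0 0 1.4 0;0 0 1.4 0;0 0 1.4 0;0 0 1.4 0;0 0 1.4 0;0 0 1.4 0;0 0 1.4 0;0 0 1.4 0;0 0 0.8 0;0 0 0.6 0;0 0 0 0")

```text
clock: 3.9
tcp_pos: [0.4708, -0.2512, 0.0432]
orientation: [180.0, 0.0, -81.2]
contact_force: [0.2, -0.9, 1.2]
grip_width: 1.002
```

>>> play_rows(motion="0 0 0 0;0 0 0 0;0 0 0 0;0 0 0 0;0 0 0 0;0 0 0 0;0 0 0 0", hand=-1)

```text
clock: 4.78
tcp_pos: [0.4709, -0.2512, 0.0435]
orientation: [180.0, 0.0, -81.2]
contact_force: [0.6, -0.4, 1.1]
grip_width: 0.293
```

>>> play_rows(motion="0 0 0 0;0 0 0 0;0 0 0 0;0 0 0 0")

```text
clock: 5.28
tcp_pos: [0.471, -0.2513, 0.0435]
orientation: [-180.0, 0.0, -81.2]
contact_force: [0.2, 0.4, -0.7]
grip_width: 0.187
```

>>> play_rows(motion="0 0 -0.5 0;0 0 -0.5 0;0 0 -0.5 0;0 0 -0.5 0;0 0 -1 0;0 0 -1.5 0;0 0 -1.5 0;0 0 -1.5 0;0 0 -1.5 0;0 0 -1.5 0;0 0 0 0;0 0 0 0")

```text
clock: 6.78
tcp_pos: [0.4707, -0.2512, 0.1482]
orientation: [180.0, 0.0, -81.2]
contact_force: [0.8, -0.5, -1.2]
grip_width: 0.192
```

```bash
python3 - <<'E'
from h import *
s=r.observe();print(s)
c=r.calibration("wrist");np.save("cw2.npy",c,allow_pickle=True);w=r.get_image("wrist");cv2.imwrite("pics/w2.png",w)
k=cv2.resize(w[130:290,170:345],None,fx=3,fy=3,interpolation=cv2.INTER_CUBIC)
S=r.get_image("scene");cs=r.calibration("scene")
u,v=proj(cs,s["tcp_pos"]).astype(int);S=cv2.resize(S[v-40:v+40,u-40:u+40],(480,480),interpolation=cv2.INTER_CUBIC)
Z=np.zeros((480,800,3),np.uint8);Z[:,:480]=S;k=cv2.resize(k,(320,293));Z[:293,480:]=k
cv2.imwrite("pics/held.png",Z)
E
```

```text
{'clock': 6.775, 'q': array([ 26.96929378,  15.14326838,  -6.78316935, 113.08576438,
         2.24107758,  51.91791997, -62.15361585]), 'qvel': array([ 0.10837446,  0.51414533, -0.05302365,  0.24369626, -0.09113246,
       -0.12610317, -0.05093098]), 'joint_efforts': array([ 3.36749631e-02, -7.28469300e+01, -1.16362798e-01, -4.10990882e+01,
       -2.74265266e-02, -1.61048543e-02,  5.45884104e-03]), 'tcp_pos': array([ 0.47070858, -0.25115521,  0.14816323]), 'orientation': array([ 1.79980737e+02,  1.56969864e-02, -8.11897362e+01]), 'contact_force': array([ 0.78084389, -0.45316515, -1.21694528]), 'torque': array([ 0.02700594, -0.02301422, -0.01115227]), 'grip_width': 0.19246304555535645}
```

View pics/held.png

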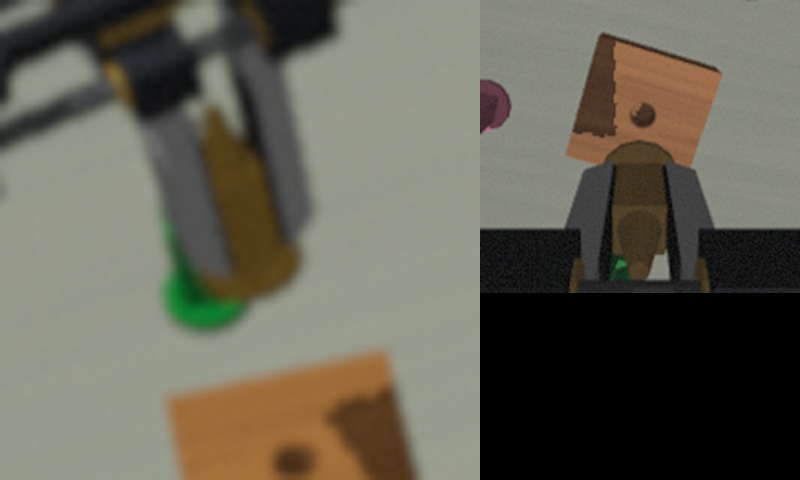

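The post is held upright at an opening of about 18 mm, and the block hole behind it is empty. Now I carry it over the box and align tool x with the panel line, using a box yaw of about 1.4°.

>>> play_rows(motion="-1 -0.3 -0.1 0;-2 -0.6 -0.1 0;-2.12 -0.62 0 0;-2.12 -0.62 0 0;-2.12 -0.62 0 0;-2.12 -0.62 0 0;-2.12 -0.62 0 0;-2.12 -0.62 0 0;-2.12 -0.62 0 0;-2.12 -0.62 0 0;-2.12 -0.62 0 0;-2.12 -0.62 0 0;-2.12 -0.62 0 0;-2.12 -0.62 0 0;-2.12 -0.62 0 0;-2.12 -0.62 0 0;-0.3 -0.1 0 0;0 0 0 0.065;0 0 0 0.064;0 0 0 0")

```text
clock: 9.38
tcp_pos: [0.5158, 0.089, 0.1504]
orientation: [180.0, -0.0, -88.6]
contact_force: [1.1, -0.5, -1.1]
grip_width: 0.189
```

```bash
python3 - <<'E'
from h import *
s=r.observe();print(s["clock"],s["tcp_pos"],s["orientation"],s["contact_force"],s["torque"])
c=r.calibration("wrist");np.save("cw3.npy",c,allow_pickle=True);w=r.get_image("wrist");cv2.imwrite("pics/w3.png",w)
print(proj(c,[.5136,.1657,.07]),proj(c,s["tcp_pos"]))
print([proj(c,p).round(0) for p in [(.569,.28,.073),(.575,.012,.073),(.46,.009,.073),(.453,.276,.073)]])
k=np.clip(w.astype(float)*3,0,255).astype(np.uint8);cv2.imwrite("pics/w3b.png",cv2.resize(k,(768,576)))
E
```

```text
9.375 [0.51582016 0.08902676 0.15039599] [ 1.79983350e+02 -1.47637810e-02 -8.85857104e+01] [ 1.1090874  -0.53249731 -1.05816949] [0.01968841 0.00132721 0.00237305]
[183.06251017 201.69461956] [259.29471287 232.05842817]
[array([ 59., 144.]), array([341., 144.]), array([333., 254.]), array([ 81., 255.])]
```

View pics/w3b.png

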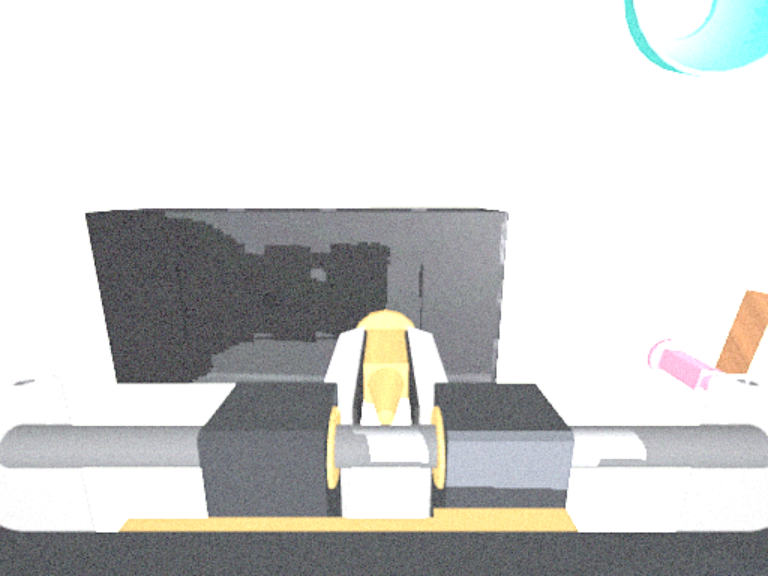

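```bash
python3 - <<'E'
from h import *
c=np.load("cw3.npy",allow_pickle=True).item();w=cv2.imread("pics/w3.png");g=w.astype(int).sum(2)
for u in(90,130,170,210,250,290,320):print(u,g[135:152,u])
print("flange col",[tuple(x) for x in w[198:214,257]])
fl=onz(c,256.7,206,.1434);print("flange edge",fl," post-tcp x",fl[0]-.017-.5158)
print("panel end",onz(c,280.7,192,.0715), "right rim",onz(c,336.5,150,.073))
a=g[185:218,165:200].astype(float);a=cv2.GaussianBlur(a,(0,0),1.2);print(a[::2,::2].round(0).astype(int))
E
```

```text
90 [610 619 634 479 227  79  82  81  94  79 120 106  69  90  91  80  89]
130 [620 624 558 325  88 120 105 136 104 126 138 136 112  74  63 101  89]
170 [607 624 549 311  81 109 115 141 148 121 146 146 117 123 144 122 118]
210 [616 635 556 330  91 112 116 141 142 145 128 133 131 125 148 141 145]
250 [623 633 487 224 110  98 125 148 136 149 138 148 160 141 145 155 151]
290 [627 639 499 228 106 109 135 163 157 161 168 152 155 155 151 162 150]
320 [624 632 552 338  80  98 153 163 170 154 163 156 167 164 171 166 172]
flange col [(np.uint8(17), np.uint8(21), np.uint8(21)), (np.uint8(24), np.uint8(20), np.uint8(22)), (np.uint8(25), np.uint8(21), np.uint8(23)), (np.uint8(25), np.uint8(27), np.uint8(27)), (np.uint8(40), np.uint8(36), np.uint8(37)), (np.uint8(48), np.uint8(46), np.uint8(45)), (np.uint8(48), np.uint8(45), np.uint8(43)), (np.uint8(46), np.uint8(46), np.uint8(43)), (np.uint8(48), np.uint8(67), np.uint8(82)), (np.uint8(53), np.uint8(79), np.uint8(98)), (np.uint8(64), np.uint8(99), np.uint8(123)), (np.uint8(64), np.uint8(102), np.uint8(126)), (np.uint8(62), np.uint8(101), np.uint8(1
[... 583 characters left out ...]
88 88 88 89 88]
 [77 81 80 83 83 85 79 78 82 82 79 82 85 87 86 90 90 87]
 [88 86 85 86 83 80 72 74 76 78 82 84 84 84 86 88 87 85]
 [86 86 87 87 84 77 74 76 76 76 84 81 83 89 89 84 85 84]
 [84 82 83 83 83 76 76 76 78 79 83 80 86 90 89 85 82 80]
 [86 83 86 81 83 82 76 75 74 74 76 81 85 84 81 81 81 79]
 [85 84 88 86 83 86 82 79 77 81 82 83 85 85 79 85 86 86]
 [87 87 87 86 84 84 83 83 81 83 83 84 85 84 81 84 81 83]
 [82 84 86 85 86 82 80 84 83 86 88 85 85 86 84 83 85 91]
 [81 84 89 85 87 84 85 86 89 87 83 86 87 90 87 86 89 92]
 [84 87 89 87 87 84 79 81 83 81 81 87 85 88 90 89 88 88]
 [83 84 86 89 85 83 83 82 79 83 82 84 84 85 88 91 87 89]
 [81 83 86 88 85 85 87 86 82 91 83 82 85 86 86 87 86 91]]
```

In the wrist view a dark blob shows up at (179.6, 201). That puts the hole at about (0.514, 0.169), 21 mm beyond the box middle, and the top view agrees. The post axis is within 0.5 mm of the TCP. I'm now at panel y ≈ -57 mm, on the line, and start lowering.

>>> play_rows(motion="0 0 1 0;0 0 1 0;0 0 1 0;0 0 0.8 0;0 0 0.6 0;0 0 0.3 0;0 0 0 0;0 0 0 0")

```text
clock: 10.42
tcp_pos: [0.5162, 0.0895, 0.1038]
orientation: [-180.0, 0.0, -88.6]
contact_force: [-0.1, -0.1, -0.9]
grip_width: 0.189
```

>>> play_rows(motion="0 0 0.1 0;0 0 0.1 0;0 0 0 0;0 0 0 0")

```text
clock: 10.92
tcp_pos: [0.5161, 0.0895, 0.1015]
orientation: [-180.0, 0.0, -88.6]
contact_force: [-0.4, 0.3, 0.1]
grip_width: 0.19
```

>>> play_rows(motion="0 0 0.1 0;0 0 0 0;0 0 0 0")

```text
clock: 11.3
tcp_pos: [0.5161, 0.0895, 0.1005]
orientation: [-180.0, 0.0, -88.6]
contact_force: [0.8, 0.1, -1.3]
grip_width: 0.19
```

>>> play_rows(motion="0 0 0.07 0;0 0 0 0;0 0 0 0")

```text
clock: 11.68
tcp_pos: [0.5161, 0.0895, 0.0998]
orientation: [180.0, 0.0, -88.6]
contact_force: [0.7, -0.6, -2.4]
grip_width: 0.192
```

>>> play_rows(motion="0 0 0.05 0;0 0 0 0;0 0 0 0")

```text
clock: 12.05
tcp_pos: [0.5161, 0.0895, 0.0994]
orientation: [-180.0, 0.0, -88.6]
contact_force: [-0.8, -0.4, 1.7]
grip_width: 0.191
```

>>> play_rows(motion="0 0 0.03 0;0 0 0 0;0 0 0 0")

```text
clock: 12.42
tcp_pos: [0.5162, 0.0895, 0.0992]
orientation: [-180.0, 0.0, -88.6]
contact_force: [-0.9, 0.3, 4.8]
grip_width: 0.186
```

```bash
python3 - <<'E'
from h import *
s=r.observe();print(s["clock"],s["tcp_pos"],s["orientation"],s["contact_force"],s["torque"])
E
```

```text
12.425 [0.51621141 0.08951831 0.09922606] [-1.79984393e+02  2.68629334e-03 -8.85769226e+01] [-0.86012713  0.30952293  4.80630628] [-0.10985651  0.39072655 -0.00081676]
```

Contact is light, about 6 N above the baseline. Now I slide along the line.

>>> play_rows(motion="-0.2 0 0 0;-0.4 0 0 0;-0.4 0 0 0;-0.4 0 0 0;-0.4 0 0 0;-0.4 0 0 0;-0.4 0 0 0;-0.3 0 0 0")

```text
clock: 13.42
tcp_pos: [0.5156, 0.1183, 0.0992]
orientation: [-180.0, -0.0, -88.6]
contact_force: [0.4, -3.6, 5.5]
grip_width: 0.193
```

>>> play_rows(motion="-0.3 0 0 0;-0.3 0 0 0;-0.3 0 0 0;-0.3 0 0 0;-0.3 0 0 0;-0.3 0 0 0;-0.3 0 0 0")

```text
clock: 14.3
tcp_pos: [0.5151, 0.1392, 0.0992]
orientation: [-180.0, -0.0, -88.6]
contact_force: [-0.1, -3.5, 6.1]
grip_width: 0.191
```

>>> play_rows(motion="-0.2 0 0 0;-0.2 0 0 0;-0.2 0 0 0;-0.2 0 0 0;-0.2 0 0 0;-0.2 0 0 0;-0.2 0 0 0;-0.2 0 0 0;-0.2 0 0 0;-0.2 0 0 0")

```text
clock: 15.55
tcp_pos: [0.5146, 0.1591, 0.0992]
orientation: [-180.0, -0.0, -88.6]
contact_force: [0.3, -3.5, 5.5]
grip_width: 0.19
```

>>> play_rows(motion="-0.1 0 0 0;-0.1 0 0 0;-0.1 0 0 0")

```text
clock: 15.92
tcp_pos: [0.5144, 0.1624, 0.0991]
orientation: [-180.0, -0.0, -88.6]
contact_force: [0.5, -2.6, 2.9]
grip_width: 0.189
```

>>> play_rows(motion="-0.1 0 0 0;-0.1 0 0 0;-0.1 0 0 0")

```text
clock: 16.3
tcp_pos: [0.514, 0.1657, 0.0988]
orientation: [180.0, 0.0, -88.6]
contact_force: [0.4, -0.6, -1.3]
grip_width: 0.19
```

The force fell from 6 N to nothing between y = 0.162 and 0.166, so the nose has run off the panel into the hole mouth. This matches the picture. I centre it by 1.5 mm and lower gently.

>>> play_rows(motion="-0.1 0 0.05 0;-0.05 0 0.05 0;0 0 0.05 0;0 0 0.05 0;0 0 0 0")

```text
clock: 16.92
tcp_pos: [0.5141, 0.1669, 0.0969]
orientation: [180.0, 0.0, -88.6]
contact_force: [-0.3, 0.0, -1.5]
grip_width: 0.19
```

>>> play_rows(motion="0 0 0.05 0;0 0 0.05 0;0 0 0.05 0;0 0 0.05 0;0 0 0 0")

```text
clock: 17.55
tcp_pos: [0.5142, 0.167, 0.095]
orientation: [-180.0, 0.0, -88.6]
contact_force: [0.0, -0.9, -0.6]
grip_width: 0.19
```

>>> play_rows(motion="0 0 0.07 0;0 0 0.07 0;0 0 0.07 0;0 0 0.07 0;0 0 0 0")

```text
clock: 18.18
tcp_pos: [0.5145, 0.167, 0.0923]
orientation: [-180.0, 0.0, -88.6]
contact_force: [3.8, 0.1, -0.8]
grip_width: 0.192
```

>>> play_rows(motion="0 0 0.08 0;0 0 0.08 0;0 0 0.08 0;0 0 0.08 0;0 0 0 0")

```text
clock: 18.8
tcp_pos: [0.5145, 0.167, 0.089]
orientation: [-180.0, 0.0, -88.6]
contact_force: [5.6, 1.1, -0.2]
grip_width: 0.19
```

A side force of +5.6 N along x says the hole lies slightly to +x. I ease 0.4 mm that way and continue.

>>> play_rows(motion="0 -0.04 0 0;0 0 0.08 0;0 0 0.08 0;0 0 0.08 0;0 0 0.08 0;0 0 0 0")

```text
clock: 19.55
tcp_pos: [0.5146, 0.167, 0.0857]
orientation: [-180.0, 0.0, -88.6]
contact_force: [5.9, 0.4, -1.8]
grip_width: 0.188
```

>>> play_rows(motion="0 -0.02 0.05 0;0 0 0.05 0;0 0 0.05 0;0 0 0 0;0 0 0 0")

```text
clock: 20.18
tcp_pos: [0.5147, 0.1669, 0.0842]
orientation: [180.0, 0.0, -88.6]
contact_force: [2.8, 1.0, -1.0]
grip_width: 0.192
```

>>> play_rows(motion="0 -0.02 0.04 0;0 0 0.04 0;0 0 0 0;0 0 0 0")

```text
clock: 20.68
tcp_pos: [0.5148, 0.1669, 0.0835]
orientation: [180.0, -0.0, -88.6]
contact_force: [0.5, 0.7, 2.0]
grip_width: 0.19
```

>>> play_rows(motion="0 0 0.03 0;0 0 0 0;0 0 0 0")

```text
clock: 21.05
tcp_pos: [0.5148, 0.1669, 0.0835]
orientation: [180.0, -0.0, -88.6]
contact_force: [-0.7, -0.7, 7.1]
grip_width: 0.188
```

The post is seated: TCP z = 0.0835 against 0.0834 expected for 16 mm below first contact, with 8 N vertical and no side load. Releasing.

>>> play_rows(motion="0 0 -0.02 0;0 0 0 0;0 0 0 0;0 0 0 0;0 0 0 0;0 0 0 0", hand=0)

```text
clock: 21.8
tcp_pos: [0.515, 0.167, 0.0834]
orientation: [-180.0, 0.0, -88.6]
contact_force: [0.4, -0.9, -0.9]
grip_width: 0.5
```

>>> play_rows(motion="0 0 -0.3 0;0 0 -0.6 0;0 0 -1 0;0 0 -1 0;0 0 -1.5 0;0 0 -1.5 0;0 0 -1.5 0;0 0 -1.5 0;0 0 -1.5 0;0 0 -1 0;0 3 0 0;0 3 0 0;0 1 0 0;0 0 0 0")

```text
clock: 23.55
tcp_pos: [0.4452, 0.1653, 0.1978]
orientation: [-180.0, 0.0, -88.6]
contact_force: [-0.1, -0.4, 0.7]
grip_width: 0.495
```

```bash
python3 - <<'E'
from h import *
s=r.observe();print(s["clock"],s["tcp_pos"],s["contact_force"],s["grip_width"])
c=r.calibration("wrist");w=r.get_image("wrist");S=r.get_image("scene");T=r.get_image("top")
cs=r.calibration("scene");u,v=proj(cs,[.5145,.167,.1]).astype(int);print("scene",u,v)
ct=r.calibration("top");
for z in(.07,.143):print(z,proj(cs,[.5145,.167,z]),proj(c,[.5145,.167,z]))
A=cv2.resize(S[v-50:v+50,u-50:u+50],(400,400),interpolation=cv2.INTER_CUBIC)
p=proj(c,[.5145,.167,.1]).astype(int);x0,y0=max(p[0]-50,0),max(p[1]-50,0);B=cv2.resize(w[y0:y0+100,x0:x0+100],(400,400),interpolation=cv2.INTER_CUBIC)
C=np.hstack([np.clip(1.5*A,0,255),np.clip(1.5*B,0,255)]).astype(np.uint8);cv2.imwrite("pics/end.png",C);print(x0,y0)
o=cv2.imread("pics/top0.png");d=cv2.absdiff(o,T).max(2)>60
print("bowl/bottle/horn diff",d[95:165,190:290].sum(),d[145:235,370:400].sum(),"green/pink",d[185:210,330:352].sum(),d[265:290,308:332].sum(),d[232:252,266:285].sum())
E
```

```text
23.55 [0.44521778 0.16528519 0.19780241] [-0.0986389  -0.43949381  0.71181312] 0.49534009516673505
scene 350 107
0.07 [348.14936987 117.29565292] [258.31896379 130.4912827 ]
0.143 [354.07558314  92.91801538] [258.81475581 131.86914205]
208 80
bowl/bottle/horn diff 0 0 green/pink 0 0 0
```

View pics/end.png

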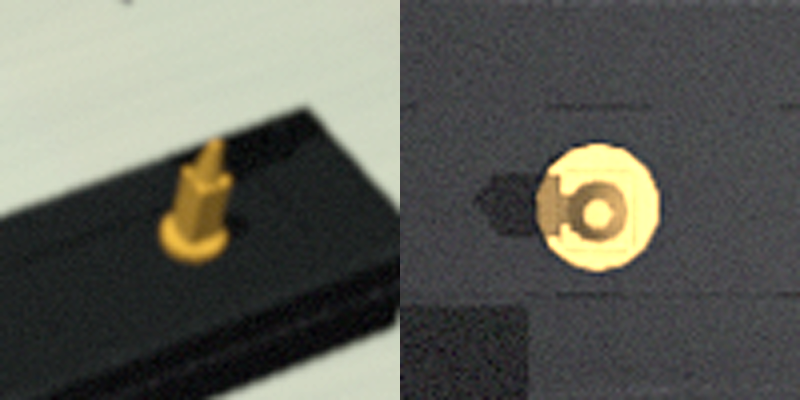

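The post stands upright with its flange flat on the panel. In the near-vertical wrist view, the tip and flange are concentric at crop (598,208). The dark patch beside it is its shadow. Bystanders and look-alikes are unchanged.

```bash
python3 -c "
from workcell import r
print(r.finish_job())"
```

```text
the job is handed in; nothing more can be done
None
```

The brass ring post is in the watch box's blind hole, pushed home and upright with its flange flat on the panel, and the job is handed in. The clock read about 23.6 s of the 64 s.

- **Search:** I set the pin tip on the panel about 57 mm from its middle and slid it along the centre line at about 6 N. The force dropped away about 20 mm past the middle, where the pictures had shown a faint dark spot.
- **Fit:** First contact was at a tool height of about 0.0994 m and the post seated at 0.0835 m. That matches the pin's 16 mm length.
- **Forces:** The largest readings were about 8 N pressing down and 6 N sideways during insertion. I eased the sideways load off before the post seated.
- **Final checks:** After release, the picture from above showed tip and flange concentric, and the arm was clear of everything. The bowl, bottle, shoehorn and look-alikes showed no change in the top view.
- **Disagreement:** The top and wrist cameras placed the box about 4 mm apart lengthwise. Both put the hole about 21 mm from the panel's middle, and the force drop on contact confirmed it.

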